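# Hang the spanner back in its fork on the rack

### The arm

A 6-joint arm with a two-finger parallel gripper is mounted at the origin on a cart in front of the work surface, level with it; the furniture and walls round the work are solid. World frame = base frame: x ahead of the robot, y to its left, z up, the work surface at z = 0. Lengths are in m, angles in degrees, forces in N, time in s.
With the tool pointing down it reaches from about 0.275 to 0.825 m from the base axis. Payload 5.2 kg.
Tool frame: the origin (TCP) lies at the centre of the arm's flange, where the gripper is bolted on; the fingertips stand 186 mm ahead of it and the grasp point (between the pads) lies 167 mm ahead of it (robot.tip_extent is the z of the fingertips in the tool frame, in m); z points along the fingers, x is the direction in which the jaws open and shut, and the axes are right-handed (so a half turn about z gives the same grasp; the last joint's range is limited). The gripper opens to 93 mm and grips with 3 to 60 N. Pads are 15 mm wide; open, the fingers measure 128 mm over their backs; the gripper's body (75 mm by 188 mm) begins 65 mm behind the grasp point.
Start: joints at [-88.281, 14.817, 87.949, -0, 77.235, -11.62], TCP at [0.127, -0.535, 0.405] pointing down, gripper open.
Joint ranges: [-179.93, 179.93], [-52.35, 119.4], [10.71, 147.94], [-69.91, 249.91], [12.55, 155.21], [-178.61, 178.61]. Speed limits (degrees/s): [147.25, 147.25, 180, 180, 180, 180].

### API

Orientations are given as [roll, pitch, yaw] about the fixed x, y, z axes, in that order (R = Rz(yaw) Ry(pitch) Rx(roll)).
In Python, from plant import telemetry, viewer, robot gives the robot as it stands. The module is installed in compiled form; this text tells all that it offers.
- The arm moves only by the tool step_arm, never from a script. Its arguments are lists of equal length, an entry for each row: "fingers": the finger opening in cm, from 0 to 9.3; "dp": the shift along the tool's x, y, z in cm, a list of three; "delta_rot": the turn, a rotation vector about the tool's x, y, z in rad, a list of three. In form: {"fingers": [fingers, ...], "dp": [[x, y, z], ...], "delta_rot": [[ax, ay, az], ...]}. A call has exactly 5 rows; each row is the pose to reach, as a shift and turn from the pose commanded when the call began, along the tool's axes at that moment; what a row does not reach only later rows make up. A row lasts 1/12 s, in which the tool goes at most 41.7 mm and 7.16 degrees, less where a joint would pass 70% of its speed; a pose out of reach is approached as far as the arm can. A call with a gripper value outside its range is refused whole. The fingers move at their own pace and stop on an object; "grip_force" is the grip in N (left out, the last holds). Time passes only in rows, so rows that repeat a pose let the fingers close, or fill a call up. It gives the time, the measured TCP pose, the force and the opening at its end, in the units of the state.
- telemetry.observe(): the state, without advancing time (a new reading comes with each control period).
- viewer.camera(name): name is "scene" or "top"; returns (picture, depth): 400x640x3 uint8, red, green, blue; 400x640 float32, m along the optical axis (not along the pixel's ray), 0 where there is no reading.
- viewer.get_calibration(name): a dict with "mtx" (3x3 intrinsics, pixels), "R" (3x3) and "t" (3): a world point X has camera coordinates R X + t. Camera axes: x right, y down, z forward; pixel columns grow to the right and rows downward; lengths in m; the calibration is good to about 2 mm. A picture is of the moment at which its call begins. get_calibration takes no time and is no camera call.
- robot.job_done(): hands the job in, once; it reports no verdict.
The state is a dict: "t": time; "qpos": joint angles; "joint_velocities": joint speeds; "effort": joint torques, N m; "tool_pos": TCP position; "ee_rot": TCP orientation; "force": force on the tool from outside, world axes, zero at the start; "wrist_torque": the same for the moment, N m; "opening": finger opening in m.
Only numpy, scipy, OpenCV 4.12 (cv2) and the standard library are available. Lean on these libraries where they do the work, as an engineer would, in place of code of your own. Each camera call takes 0.05 s, during which the arm holds its last target.

### The job

Draw the large spanner up out of the wooden block and hang it in the empty fork of the rack: head right down on the prongs, shaft pushed back until the two sprung rollers have closed in front of it. How deep that catch sits differs each time, so feel for it and press gently; leave the other spanners hanging undisturbed.

Things in the scene. Friction and masses are not known exactly. Their poses are not given: they have to be found in the camera images.
- spanner: large open-ended steel spanner, 232 mm long, 0.12 to 0.2 kg, standing large jaw up in the block's slot, leaning a few degrees at most. Origin: mid length, on the flat face away from the robot. Own y runs down along it (y -116 mm large end, +116 small end), x across it, z through the thickness (0 to 8 mm) toward the robot. Shaft 20 mm wide, 6 mm thick (z 1 to 7), y -68 to +76.
- spanner_head (a point): point in the large spanner's upper head, 95 mm above its origin, mid thickness; good to grip across the 8 mm thickness. Head 50 mm wide, 8 mm thick, solid below this point, open jaw in the 21 mm above it. When hung, this point is 21.5 mm above the prong tops: fingers reaching further down than that meet the prongs. Axes as spanner.
- block: heavy fixed wooden bench block, 75 x 90 mm, 55 mm tall; origin at the middle of its underside. The upright slot in its top, 10.5 mm (x) by 44.5 mm (y), is 40 mm deep: the spanner must rise 45 mm to be clear of it.
- rack: fixed steel spanner rack; own x points away from the robot, into the rack; origin on the bench below the middle of the line of fork tips. Four forks 60 mm apart at y = -90, -30, 30, 90 mm. Posts and rail stand at the back, x 130 to 156 mm, up to 215 mm; nothing is higher than the prong tops (220 mm) but the heads of the hanging spanners (up to 270 mm).
- home_fork: the empty fork (a middle place): two level round steel prongs toward the robot, 8 mm thick, 24 mm clear between them, 120 mm long, tips flared outward. Origin midway between the prongs where the flares begin (these stand 12 mm further out), level with the prong tops; own x into the fork, z up. With the spanner hung, its origin lies 73 mm below, its own x along this y.
- catch_zone (a point): middle of the zone under the prongs (53 mm in, 18 mm below their tops) where the catch may be: two upright sprung rollers, 16 mm across, 14 mm apart, axes anywhere 30 to 76 mm in from the tips, not measured. Passing them takes 4 to 10 N, then they snap it inward and close in front; the shaft rests 6 to 12 mm behind their axes. 2 mm deeper is a rigid stop. Keep under 25 N.
- home_pad (a joint): travel of the small rubber-faced sprung pad behind the rollers, m: 0 free, about 0.002 with the spanner held in the catch, 0.004 at its rigid stop. Its spring gives 1 to 2 N.
- spanner_outer_small: neighbour: smaller spanner, 180 mm long, head 36 mm wide, hanging loose in an outer fork. Origin mid length, own y points down. Leave it alone.
- spanner_small: neighbour: smaller spanner, 180 mm long, head 36 mm wide, hanging loose in the other middle fork. Origin mid length, own y points down. Leave it alone.
- spanner_twin: neighbour: large spanner like the one to be hung, head 50 mm wide, hanging loose in an outer fork, 55 mm in from the tips. Origin mid length, own y points down. Leave it alone.

How it is judged (in metres and radians):
On the way, in this order (a step that is already met when the one before it is completed fails the run):
1. the spanner is drawn clear of the block (z of spanner in the frame of block above 0.175 m), for 0.1 s.
2. the spanner's shaft presses back the pad of the roller catch (value of joint home_pad above 0.001 m), for 0.1 s.
At the end, for the whole second after the job is handed in: The large spanner hangs released, at rest and upright (8 degrees) in the formerly empty fork, within 6 mm of its middle and 4 mm of its seated height, the catch holding it by itself with the pad pressed back more than 1 mm; the three neighbours still hang upright in their forks (value of joint home_pad above 0.001 m and z of spanner in the frame of home_fork between -0.0775 and -0.0695 m and y of spanner in the frame of home_fork between -0.006 and 0.006 m and angle between each of spanner, spanner_outer_small, spanner_small, spanner_twin's own y axis and vertical above 3 rad and linear speed of spanner below 0.02 m/s and angular speed of spanner below 0.2 rad/s); the robot touches nothing.
It fails at once if the spanner or the fingers press on the empty fork or its catch with more than 25 N (contact force between any of spanner, the fingers and home_fork above 25 N).
It fails at once if a hanging neighbour is moved by more than 12 mm (distance of any of spanner_outer_small, spanner_small, spanner_twin from where it was at the start of the episode above 0.012 m).
It also fails if it takes over 70 s, if anything falls off the work surface, if the arm or the gripper's body presses on something with over 40 N, if the wrist force passes 120 N, or if a joint passes its speed limit or range.

## Working session

There is one attempt and no reset: what is moved stays moved. The work goes in short steps, Python scripts to look and compute and a tool call to move; the robot and the scene stay as the last step left them, time stands still between calls to the robot, and variables do not carry over. Pictures are saved under pics/ and viewed, and the job is handed in when it is done.

Besides the shell and the picture viewer there is one more tool, called as name(argument=value, ...) on one line, values as JSON. step_arm: Moves the arm, as the interface text tells. Its arguments: {"type":"object","properties":{"fingers":{"type":"array","items":{"type":"number"}},"dp":{"type":"array","items":{"type":"array","items":{"type":"number"}}},"delta_rot":{"type":"array","items":{"type":"array","items":{"type":"number"}}},"grip_force":{"type":"number"}},"required":["fingers","dp","delta_rot"]}

```bash
mkdir -p pics; cat > h.py <<'E'
import numpy as np, cv2
from plant import telemetry, viewer, robot
def snap(name,tag):
    im,d=viewer.camera(name); cv2.imwrite(f'pics/{tag}.png',im[:,:,::-1]); np.savez(f'pics/{tag}.npz',im=im,d=d)
    return im,d
def pts(name,d):
    c=viewer.get_calibration(name);K=c['mtx'];R=np.array(c['R']);t=np.array(c['t'])
    v,u=np.mgrid[:d.shape[0],:d.shape[1]]
    P=np.stack([(u-K[0][2])/K[0][0]*d,(v-K[1][2])/K[1][1]*d,d],-1)
    return (P-t)@R
def load(tag):
    z=np.load(f'pics/{tag}.npz');return z['im'],z['d']
E
python3 - <<'E'
from h import *
print(telemetry.observe())
for n in('scene','top'):
    snap(n,n+'0');c=viewer.get_calibration(n);print(n,c, -np.array(c['R']).T@np.array(c['t']))
E
```

```text
{'t': 0.0, 'qpos': array([-8.82813169e+01,  1.48596373e+01,  8.80125266e+01, -1.06861991e-03,
        7.72360726e+01, -1.16198792e+01]), 'joint_velocities': array([-0.00787183,  0.05722068, -0.05518122,  0.07437639, -0.06862226,
       -0.11057697]), 'effort': array([-2.17178153e-04, -4.37310576e+01, -2.84006542e+01,  7.17515987e-02,
        4.09490126e-02, -1.60307213e-04]), 'tool_pos': array([ 0.12689743, -0.53492697,  0.40390371]), 'ee_rot': array([-1.79979220e+02,  1.06228119e-01, -7.66611813e+01]), 'force': array([-0.53888327, -0.12083296,  0.39714266]), 'wrist_torque': array([ 0.00332206,  0.04406518, -0.01177452]), 'opening': 0.0931323412236037}
scene {'mtx': array([[447.75479738,   0.        , 321.31749606],
       [  0.        , 447.75479738, 198.87014295],
       [  0.        ,   0.        ,   1.        ]]), 'R': array([[-0.66759081, -0.74434102, -0.01670197],
       [-0.40574245,  0.38253165, -0.8300859 ],
       [ 0.62425602, -0.54738103, -0.55738536]]), 't': array([0.33824159, 0.33581318, 0.61807199])} [-0.02377452  0.46162881  0.62890736]
top {'mtx': array([[491.03497375,   0.        , 317.91561222],
       [  0.        , 491.03497375, 197.82025723],
       [  0.        ,   0.        ,   1.        ]]), 'R': array([[ 0.02758892, -0.99959863, -0.00643734],
       [-0.99468012, -0.02681264, -0.09946121],
       [ 0.09924868,  0.00914712, -0.99502062]]), 't': array([-0.03173343,  0.55332346,  1.05855478])} [ 0.44619517 -0.02656735  1.10811377]
```

View pics/scene0.png

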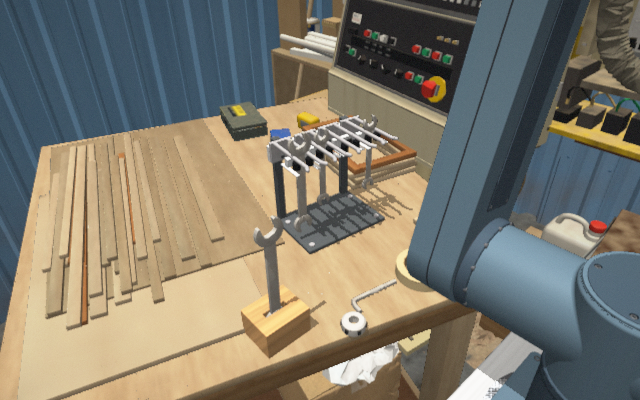

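View pics/top0.png

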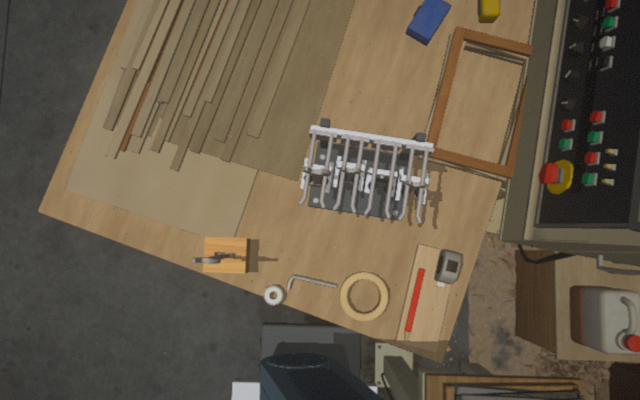

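The scene view shows the spanner standing in the block with its jaw at about (268,232) and the block at (276,320). The rack is at about (330,160). In the top view the block is at (226,255), the rack rail runs from (312,130) to (432,147), and the prongs point down the image toward the robot. I'll enlarge both.

```bash
python3 - <<'E'
from h import *
im,d=load('top0');c=im[110:290,180:450];cv2.imwrite('pics/topc.png',cv2.resize(c,None,fx=2.9,fy=2.9,interpolation=cv2.INTER_CUBIC)[:,:,::-1])
im,d=load('scene0');c=im[100:360,210:450];cv2.imwrite('pics/scenec.png',cv2.resize(c,None,fx=2.3,fy=2.3,interpolation=cv2.INTER_CUBIC)[:,:,::-1])
im,d=load('top0');P=pts('top',d)
for lab,(a,b) in {'prong':(0.205,0.23),'head':(0.225,0.28),'block':(0.045,0.065)}.items():
    m=(P[...,2]>a)&(P[...,2]<b)&(d>0);m[:, :150]=0;m[:,460:]=0;m[300:]=0
    cv2.imwrite(f'pics/m_{lab}.png',cv2.resize((m*255).astype(np.uint8)[110:290,180:450],None,fx=2.5,fy=2.5,interpolation=0))
    print(lab,m.sum())
E
```

```text
prong 4565
head 437
block 6750
```

View pics/topc.png

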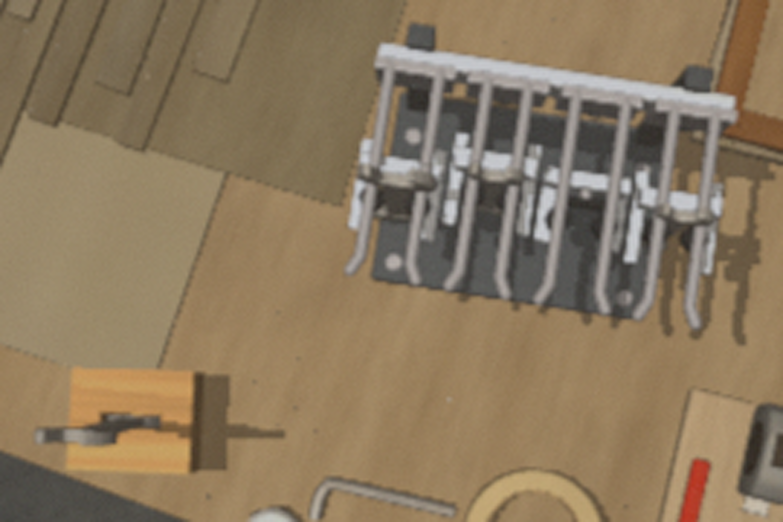

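View pics/scenec.png

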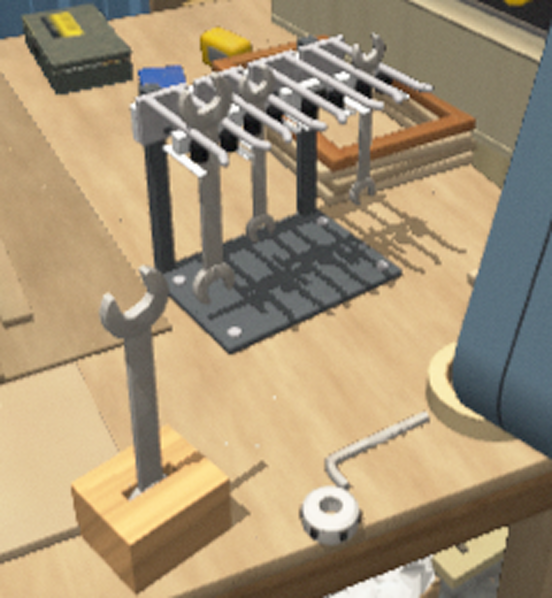

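View pics/m_prong.png

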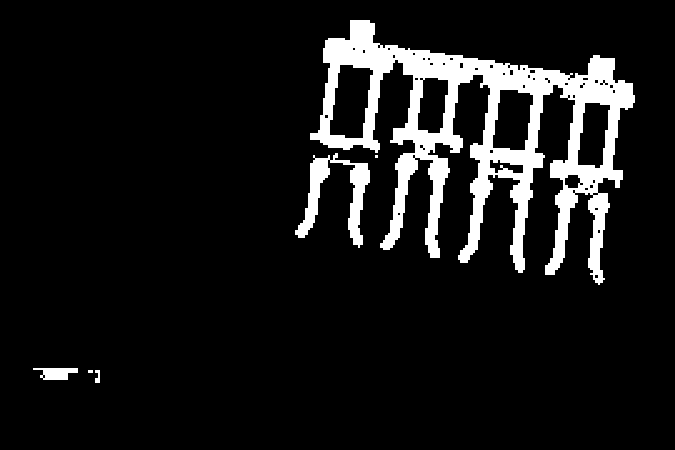

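View pics/m_head.png

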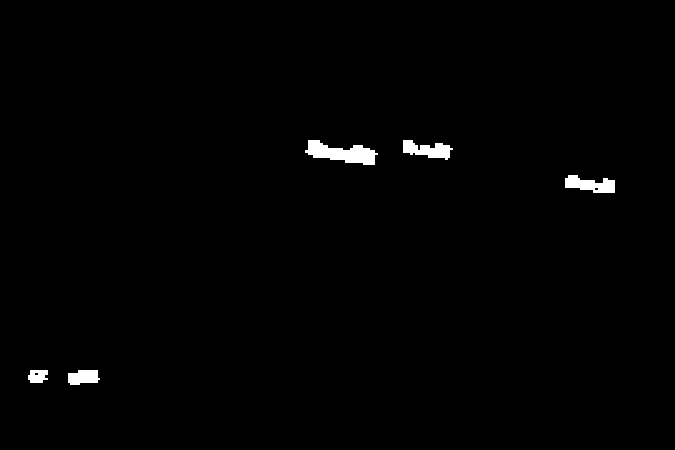

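```bash
python3 - <<'E'
from h import *
im,d=load('top0');P=pts('top',d);z=P[...,2]
ok=(d>0);ok[:,:290]=0;ok[:,445:]=0;ok[:115]=0;ok[240:]=0
m=ok&(z>.21)&(z<.226)
q=P[m]
# direction: fit using straight prong tips part: use per-row clusters; first rail back edge
a=np.deg2rad(-5)
from scipy.optimize import minimize_scalar
def sc(a):
    yy=-q[:,0]*np.sin(a)+q[:,1]*np.cos(a); h,_=np.histogram(yy,bins=np.arange(-.6,.6,.002)); return -(h.astype(float)**2).sum()
an=np.deg2rad(np.arange(-20,20.1,.25));s=[sc(a) for a in an];a=an[np.argmin(s)];print('yaw',np.rad2deg(a),sorted(s)[:4])
R=np.array([[np.cos(a),np.sin(a)],[-np.sin(a),np.cos(a)]])
L=q[:,:2]@R.T
print('x',L[:,0].min(),L[:,0].max())
h,e=np.histogram(L[:,1],bins=np.arange(L[:,1].min(),L[:,1].max()+.003,.003))
for hh,ee in zip(h,e):print(round(ee,4),hh)
# heads of spanners
for nm,lo,hi in(('rackheads',290,445),('sp',180,260)):
    mm=(d>0)&(z>.228)&(z<.285);mm[:,:lo]=0;mm[:,hi:]=0;mm[300:]=0
    n,lab,st,ct=cv2.connectedComponentsWithStats(mm.astype(np.uint8))
    for i in range(1,n):
        if st[i,4]>10:
            p=P[lab==i];print(nm,st[i],p.min(0).round(4),p.mean(0).round(4),p.max(0).round(4))
mm=(d>0)&(abs(z-.055)<.008);mm[:,:195]=0;mm[:,255:]=0;mm[:230]=0;mm[280:]=0
cnt,_=cv2.findContours(mm.astype(np.uint8),cv2.RETR_EXTERNAL,cv2.CHAIN_APPROX_NONE)
c=max(cnt,key=cv2.contourArea)[:,0];X=P[c[:,1],c[:,0]]
r=cv2.minAreaRect(X[:,:2].astype(np.float32));print('block',r,X[:,2].mean())
E
```

```text
yaw -7.499999999999999 [np.float64(-197129.0), np.float64(-196205.0), np.float64(-195711.0), np.float64(-195383.0)]
x 0.5160455801982411 0.6841208336163965
-0.1434 16
-0.1404 15
-0.1374 26
-0.1344 102
-0.1314 112
-0.1284 96
-0.1254 32
-0.1224 28
-0.1194 35
-0.1164 32
-0.1134 30
-0.1104 58
-0.1074 106
-0.1044 128
-0.1014 64
-0.0984 18
-0.0954 18
-0.0924 5
-0.0894 0
-0.0864 3
-0.0834 17
-0.0804 38
-0.0774 113
-0.0744 127
-0.0714 82
-0.0684 21
-0.0654 19
-0.0624 13
-0.0594 19
-0.0564 20
-0.0534 16
-0.0504 22
-0.0474 55
-0.0444 115
-0.0414 131
-0.0384 58
-0.0354 22
-0.0324 10
-0.0294 0
-0.0264 0
-0.0234 12
-0.0204 15
-0.0174 35
-0.0144 112
-0.0114 115
-0.0084 68
-0.0054 17
-0.0024 17
0.0006 16
0.0036 17
0.0066 17
0.0096 59
0.0126 108
0.0156 115
0.0186 49
0.0216 23
0.0246 15
0.0276 5
0.0306 0
0.0336 1
0.0366 19
0.0396 34
0.0426 113
0.0456 110
0.0486 60
0.0516 25
0.0546 23
0.0576 27
0.0606 32
0.0636 30
0.0666 25
0.0696 25
0.0726 68
0.0756 111
0.0786 110
0.0816 38
0.0846 13
0.0876 2
rackheads [302 166  29  10 157] [ 0.5749 -0.0388  0.2285] [ 0.5807 -0.0144  0.2446] [0.5883 0.0111 0.2615]
rackheads [341 166   5   6  25] [ 0.5839 -0.0659  0.2287] [ 0.5874 -0.0619  0.2383] [ 0.5919 -0.0584  0.2448]
rackheads [348 167  13   6  49] [ 0.5813 -0.0926  0.2282] [ 0.5853 -0.0829  0.2388] [ 0.5897 -0.0713  0.2505]
rackheads [406 180   8   5  31] [ 0.5625 -0.1891  0.2281] [ 0.5656 -0.1803  0.2365] [ 0.5695 -0.1752  0.2463]
rackheads [415 181  11   6  40] [ 0.5591 -0.2084  0.2283] [ 0.5625 -0.202   0.24  ] [ 0.5668 -0.1926  0.2494]
sp [191 258   7   5  28] [0.4134 0.1931 0.2281] [0.4169 0.1971 0.2359] [0.4206 0.2033 0.2413]
sp [207 258  12   6  57] [0.4128 0.1558 0.2293] [0.4173 0.1638 0.24  ] [0.4215 0.1721 0.2484]
block ((0.4248895049095154, 0.17996281385421753), (0.09095010906457901, 0.07496926188468933), 89.54215240478516) 0.05395606844786606
```

```bash
python3 - <<'E'
from h import *
im,d=load('top0');P=pts('top',d);z=P[...,2]
ok=(d>0);ok[:,:290]=0;ok[:,445:]=0;ok[:115]=0;ok[240:]=0
m=ok&(z>.208)&(z<.228)
q=P[m];a=np.deg2rad(-7.5)
R=np.array([[np.cos(a),np.sin(a)],[-np.sin(a),np.cos(a)]])
L=q[:,:2]@R.T
for c in(-.1315,-.105,-.0755,-.043,-.0125,.014,.0445,.0765):
    k=abs(L[:,1]-c)<.007; 
    x=L[k,0];y=L[k,1]
    zz=q[k,2]
    s=(x>.55)&(x<.65)
    f=np.polyfit(x[s],y[s],1)
    tipk=abs(L[:,1]-c)<.014
    print(c,'slope deg',np.rad2deg(np.arctan(f[0])).round(2),'y@.58',np.polyval(f,.58).round(4),'tipx',L[tipk,0].min().round(4),'zmax pct',np.percentile(zz[s],[50,90]).round(4))
    if c in(-.0755,-.043):
        for x0 in np.arange(.515,.69,.005):
            kk=(x>=x0)&(x<x0+.005)&1
            kk=tipk&(L[:,0]>=x0)&(L[:,0]<x0+.005)
            if kk.sum():print('  %.3f n%d y %.4f [%.4f %.4f] z %.4f'%(x0,kk.sum(),L[kk,1].mean(),L[kk,1].min(),L[kk,1].max(),q[kk,2].max()))
# spanner in scene view
im,d=load('scene0');P=pts('scene',d)
Q=P.reshape(-1,3);ok=(d.ravel()>0)
for zz in np.arange(.06,.26,.01):
    k=ok&(abs(Q[:,2]-zz)<.004)&(abs(Q[:,0]-.42)<.02)&(abs(Q[:,1]-.18)<.04)
    if k.sum():
        p=Q[k];print('%.3f n%d x %.4f (%.4f) y %.4f..%.4f mid %.4f'%(zz,k.sum(),np.median(p[:,0]),p[:,0].std(),p[:,1].min(),p[:,1].max(),(p[:,1].min()+p[:,1].max())/2))
E
```

```text
-0.1315 slope deg -0.2 y@.58 -0.13 tipx 0.5163 zmax pct [0.2181 0.2207]
-0.105 slope deg 0.15 y@.58 -0.1043 tipx 0.5175 zmax pct [0.2182 0.2204]
-0.0755 slope deg 0.05 y@.58 -0.0737 tipx 0.5162 zmax pct [0.2186 0.2208]
  0.515 n8 y -0.0781 [-0.0814 -0.0757] z 0.2188
  0.520 n14 y -0.0770 [-0.0808 -0.0733] z 0.2211
  0.525 n12 y -0.0751 [-0.0799 -0.0704] z 0.2212
  0.530 n14 y -0.0740 [-0.0777 -0.0700] z 0.2209
  0.535 n12 y -0.0737 [-0.0766 -0.0706] z 0.2211
  0.540 n13 y -0.0734 [-0.0777 -0.0704] z 0.2215
  0.545 n11 y -0.0737 [-0.0773 -0.0699] z 0.2205
  0.550 n11 y -0.0736 [-0.0765 -0.0709] z 0.2217
  0.555 n13 y -0.0732 [-0.0774 -0.0699] z 0.2213
  0.560 n11 y -0.0740 [-0.0769 -0.0709] z 0.2215
  0.565 n13 y -0.0730 [-0.0776 -0.0676] z 0.2223
  0.570 n22 y -0.0720 [-0.0801 -0.0649] z 0.2208
  0.575 n17 y -0.0715 [-0.0768 -0.0663] z 0.2216
  0.580 n13 y -0.0735 [-0.0774 -0.0697] z 0.2213
  0.585 n18 y -0.0707 [-0.0766 -0.0628] z 0.2212
  0.590 n12 y -0.0727 [-0.0768 -0.0688] z 0.2213
  0.595 n32 y -0.0740 [-0.0838 -0.0632] z 0.2228
  0.600 n33 y -0.0719 [-0.0830 -0.0622] z 0.2217

[... 2929 characters left out ...]
 y 0.1664..0.1876 mid 0.1770
0.140 n46 x 0.4201 (0.0014) y 0.1680..0.1875 mid 0.1778
0.150 n44 x 0.4199 (0.0013) y 0.1684..0.1884 mid 0.1784
0.160 n47 x 0.4194 (0.0014) y 0.1674..0.1879 mid 0.1776
0.170 n46 x 0.4191 (0.0011) y 0.1686..0.1877 mid 0.1781
0.180 n53 x 0.4187 (0.0012) y 0.1679..0.1878 mid 0.1778
0.190 n49 x 0.4186 (0.0012) y 0.1673..0.1874 mid 0.1774
0.200 n45 x 0.4177 (0.0011) y 0.1653..0.1893 mid 0.1773
0.210 n95 x 0.4171 (0.0010) y 0.1551..0.1986 mid 0.1769
0.220 n144 x 0.4174 (0.0025) y 0.1516..0.2030 mid 0.1773
0.230 n86 x 0.4169 (0.0024) y 0.1539..0.2024 mid 0.1781
0.240 n53 x 0.4170 (0.0025) y 0.1571..0.2001 mid 0.1786
0.250 n7 x 0.4199 (0.0021) y 0.1652..0.1690 mid 0.1671
```

The empty fork is third from the left in the top view. Its prong centres are 31.9 mm apart, which matches 24+8, and their tops are at about 0.221. The block measures 91×75 mm with its top at 0.054, as it should. The spanner shaft measures 20 mm wide and the jaw top is at 0.248, against an expected 0.247. It leans about 1.8° toward the robot. Next I'll plan the approach.

```bash
cat > plan.py <<'E'
import numpy as np, json, os, sys
from scipy.spatial.transform import Rotation as Ro
def cur():
    c=json.load(open('cmd.json')) if os.path.exists('cmd.json') else {'p':[.127,-.535,.405],'q':Ro.from_euler('xyz',[180,0,-76.661],degrees=True).as_quat().tolist()}
    return np.array(c['p']),Ro.from_quat(c['q'])
def to(p,rpy):
    "dp(cm), rotvec(rad) from commanded pose"
    p0,R0=cur();R1=Ro.from_euler('xyz',rpy,degrees=True)
    return R0.inv().apply(np.array(p)-p0)*100,(R0.inv()*R1).as_rotvec()
def did(dp,rv):
    p0,R0=cur();p=p0+R0.apply(np.array(dp)/100);R=R0*Ro.from_rotvec(rv)
    json.dump({'p':p.tolist(),'q':R.as_quat().tolist()},open('cmd.json','w'));return p.round(4),R.as_euler('xyz',degrees=True).round(2)
E
python3 - <<'E'
from plan import *
np.set_printoptions(suppress=True,precision=3)
# waypoints
for w,y in(((.18,-.40,.46),-51),((.26,-.22,.48),-26),((.33,-.05,.48),0),((.40,.12,.48),0)):
    dp,rv=to(w,[180,0,y]);print(dp,rv); dp=dp.round(1);rv=rv.round(3);print(did(dp,rv))
E
```

```text
[-11.913  -8.272  -5.5  ] [ 0.     0.    -0.448]
(array([ 0.18, -0.4 ,  0.46]), array([180.  ,   0.  , -50.99]))
[ -8.976 -17.526  -2.   ] [-0.     0.    -0.436]
(array([ 0.26, -0.22,  0.48]), array([180.  ,   0.  , -26.01]))
[ -1.131 -18.361  -0.   ] [-0.     0.    -0.454]
(array([ 0.331, -0.05 ,  0.48 ]), array([180.,   0.,   0.]))
[  6.955 -16.979  -0.   ] [-0.  0.  0.]
(array([0.4 , 0.12, 0.48]), array([180.,   0.,   0.]))
```

step_arm(fingers=[7, 7, 7, 7, 7], dp=[[-2.4, -1.6, -1.1], [-4.8, -3.3, -2.2], [-7.1, -5.0, -3.3], [-9.5, -6.6, -4.4], [-11.9, -8.3, -5.5]], delta_rot=[[0, 0, -0.09], [0, 0, -0.18], [0, 0, -0.27], [0, 0, -0.36], [0, 0, -0.448]])

```text
t: 0.52
tool_pos: [0.1804, -0.3989, 0.4597]
ee_rot: [-180.0, 0.1, -50.8]
force: [0.4, 0.1, 0.3]
opening: 0.0706
```

step_arm(fingers=[6, 6, 6, 6, 6], dp=[[-1.8, -3.5, -0.4], [-3.6, -7.0, -0.8], [-5.4, -10.5, -1.2], [-7.2, -14.0, -1.6], [-9.0, -17.5, -2.0]], delta_rot=[[0, 0, -0.09], [0, 0, -0.17], [0, 0, -0.26], [0, 0, -0.35], [0, 0, -0.436]])

```text
t: 0.93
tool_pos: [0.2596, -0.2182, 0.4797]
ee_rot: [-180.0, 0.0, -25.8]
force: [1.4, 0.7, 0.2]
opening: 0.0601
```

step_arm(fingers=[6, 6, 6, 6, 6], dp=[[-0.2, -3.7, 0], [-0.4, -7.4, 0], [-0.7, -11.0, 0], [-0.9, -14.7, 0], [-1.1, -18.4, 0]], delta_rot=[[0, 0, -0.09], [0, 0, -0.18], [0, 0, -0.27], [0, 0, -0.36], [0, 0, -0.454]])

```text
t: 1.35
tool_pos: [0.3302, -0.048, 0.4798]
ee_rot: [180.0, -0.0, 0.2]
force: [0.7, -0.8, -0.2]
opening: 0.0601
```

step_arm(fingers=[6, 6, 6, 6, 6], dp=[[1.4, -3.4, 0], [2.8, -6.8, 0], [4.2, -10.2, 0], [5.6, -13.6, 0], [7.0, -17.0, 0]], delta_rot=[[0, 0, 0], [0, 0, 0], [0, 0, 0], [0, 0, 0], [0, 0, 0]])

```text
t: 1.77
tool_pos: [0.4003, 0.1222, 0.4796]
ee_rot: [180.0, 0.0, 0.0]
force: [0.5, -1.5, 1.4]
opening: 0.0599
```

step_arm(fingers=[6, 6, 6, 6, 6], dp=[[0.7, -2.9, 0], [1.4, -5.8, 0], [1.4, -5.8, 0.5], [1.4, -5.8, 1.5], [1.4, -5.8, 3.0]], delta_rot=[[0, 0.01, 0], [0, 0.02, 0], [0, 0.031, 0], [0, 0.031, 0], [0, 0.031, 0]])

```text
t: 2.18
tool_pos: [0.4142, 0.1779, 0.4495]
ee_rot: [180.0, -1.8, 0.1]
force: [-0.3, -1.0, -0.3]
opening: 0.0601
```

```bash
python3 - <<'E'
from h import *
from plan import did
print(did([1.4,-5.8,3],[0,.031,0]),telemetry.observe()['tool_pos'])
im,d=snap('scene','scene1');cv2.imwrite('pics/s1c.png',cv2.resize(im[150:370,180:400],None,fx=2.5,fy=2.5)[:,:,::-1])
im,d=snap('top','top1');cv2.imwrite('pics/t1c.png',cv2.resize(im[150:330,130:370],None,fx=2.5,fy=2.5)[:,:,::-1])
E
```

```text
(array([0.4144, 0.1782, 0.45  ]), array([180.  ,  -1.78,   0.  ])) [0.41419524 0.17785976 0.44945784]
```

View pics/s1c.png

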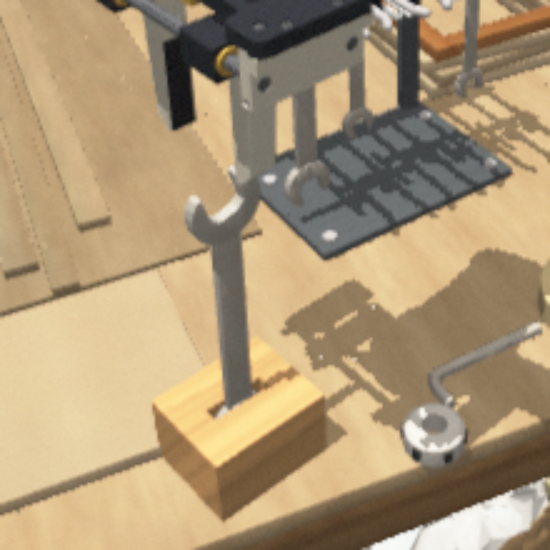

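The fingers straddle the jaw: the far finger is at crop (180,90), the near one at (250,130), and the head at (222,190). I'll descend and close gently.

step_arm(fingers=[6, 6, 6, 6, 6], dp=[[-0.05, 0.05, 1.5], [-0.1, 0.05, 3.0], [-0.15, 0.05, 4.3], [-0.2, 0.05, 5.1], [-0.2, 0.05, 5.5]], delta_rot=[[0, 0, 0], [0, 0, 0], [0, 0, 0], [0, 0, 0], [0, 0, 0]])

```text
t: 2.7
tool_pos: [0.4137, 0.1766, 0.3939]
ee_rot: [180.0, -1.7, -0.1]
force: [-0.3, -0.4, 1.0]
opening: 0.0601
```

step_arm(fingers=[4, 3, 2.2, 1.6, 1.2], dp=[[0, 0, 0], [0, 0, 0], [0, 0, 0], [0, 0, 0], [0, 0, 0]], delta_rot=[[0, 0, 0], [0, 0, 0], [0, 0, 0], [0, 0, 0], [0, 0, 0]], grip_force=5)

```text
t: 3.12
tool_pos: [0.4142, 0.1776, 0.3953]
ee_rot: [-180.0, -1.8, 0.0]
force: [-0.4, 0.2, 0.9]
opening: 0.0309
```

step_arm(fingers=[1.0, 0.8, 0.6, 0.4, 0.4], dp=[[0, 0, 0], [0, 0, 0], [0, 0, 0], [0, 0, 0], [0, 0, 0]], delta_rot=[[0, 0, 0], [0, 0, 0], [0, 0, 0], [0, 0, 0], [0, 0, 0]], grip_force=5)

```text
t: 3.53
tool_pos: [0.4141, 0.1776, 0.3948]
ee_rot: [180.0, -1.8, 0.0]
force: [-0.1, 0.1, -0.6]
opening: 0.0077
```

step_arm(fingers=[0.4, 0.4, 0.4, 0.4, 0.4], dp=[[0, 0, 0], [0, 0, 0], [0.01, 0, -0.3], [0.03, 0, -0.8], [0.05, 0, -1.5]], delta_rot=[[0, 0, 0], [0, 0, 0], [0, 0, 0], [0, 0, 0], [0, 0, 0]], grip_force=40)

```text
t: 3.95
tool_pos: [0.414, 0.1775, 0.4097]
ee_rot: [180.0, -1.7, -0.0]
force: [0.7, 0.2, -1.1]
opening: 0.0073
```

step_arm(fingers=[0.4, 0.4, 0.4, 0.4, 0.4], dp=[[0.03, 0, -1.0], [0.06, 0, -2.0], [0.09, 0, -3.0], [0.13, 0, -4.0], [0.15, 0, -4.8]], delta_rot=[[0, 0, 0], [0, 0, 0], [0, 0, 0], [0, 0, 0], [0, 0, 0]])

```text
t: 4.37
tool_pos: [0.4142, 0.1776, 0.4594]
ee_rot: [-180.0, -1.9, 0.0]
force: [0.2, 0.4, -1.5]
opening: 0.0073
```

```bash
python3 - <<'E'
from h import *
from plan import did
did([-.2,.05,5.5],[0,0,0]);did([.05,0,-1.5],[0,0,0])
print(did([.15,0,-4.8],[0,0,0]),telemetry.observe())
im,d=snap('scene','scene2');cv2.imwrite('pics/s2c.png',cv2.resize(im[130:350,180:400],None,fx=2.5,fy=2.5)[:,:,::-1])
P=pts('scene',d);Q=P.reshape(-1,3);ok=(d.ravel()>0)
for zz in np.arange(.07,.30,.01):
    k=ok&(abs(Q[:,2]-zz)<.004)&(abs(Q[:,0]-.42)<.012)&(abs(Q[:,1]-.18)<.04)
    if k.sum():
        p=Q[k];print('%.3f n%d x %.4f (%.4f) y %.4f..%.4f mid %.4f'%(zz,k.sum(),np.median(p[:,0]),p[:,0].std(),p[:,1].min(),p[:,1].max(),(p[:,1].min()+p[:,1].max())/2))
E
```

```text
(array([0.4142, 0.1777, 0.458 ]), array([180.  ,  -1.78,   0.  ])) {'t': 4.3667, 'qpos': array([ 9.08822135,  1.81826878, 95.74754302, -0.28221628, 80.59434068,
        9.12715471]), 'joint_velocities': array([-2.14814635e-02, -2.84049061e+00, -9.63577226e+00,  1.91586892e-02,
        1.27135657e+01, -8.71211981e-03]), 'effort': array([ 2.39864661e-02, -3.17833328e+01, -2.95201135e+01,  4.65900300e-02,
       -3.77009399e-01,  1.99256261e-03]), 'tool_pos': array([0.4141769 , 0.17757217, 0.45941725]), 'ee_rot': array([-1.79984428e+02, -1.86083344e+00,  2.46393669e-03]), 'force': array([ 0.21963772,  0.4027286 , -1.53522278]), 'wrist_torque': array([-0.07018108, -0.10564595,  0.00605478]), 'opening': 0.007315356791573191}
0.080 n6 x 0.4225 (0.0008) y 0.1845..0.1909 mid 0.1877
0.090 n36 x 0.4224 (0.0020) y 0.1593..0.1973 mid 0.1783
0.100 n62 x 0.4221 (0.0020) y 0.1567..0.1990 mid 0.1778
0.110 n88 x 0.4217 (0.0023) y 0.1591..0.1972 mid 0.1781
0.120 n56 x 0.4222 (0.0018) y 0.1642..0.1892 mid 0.1767
0.130 n48 x 0.4220 (0.0013) y 0.1681..0.1876 mid 0.1779
0.140 n46 x 0.4217 (0.0010) y 0.166
[... 160 characters left out ...]
 y 0.1678..0.1872 mid 0.1775
0.180 n49 x 0.4205 (0.0013) y 0.1683..0.1878 mid 0.1781
0.190 n50 x 0.4203 (0.0015) y 0.1679..0.1879 mid 0.1779
0.200 n47 x 0.4198 (0.0011) y 0.1689..0.1883 mid 0.1786
0.210 n59 x 0.4194 (0.0013) y 0.1680..0.1888 mid 0.1784
0.220 n53 x 0.4190 (0.0013) y 0.1670..0.1875 mid 0.1773
0.230 n58 x 0.4187 (0.0012) y 0.1684..0.1878 mid 0.1781
0.240 n56 x 0.4184 (0.0012) y 0.1677..0.1875 mid 0.1776
0.250 n55 x 0.4182 (0.0010) y 0.1668..0.1882 mid 0.1775
0.260 n55 x 0.4180 (0.0011) y 0.1682..0.1879 mid 0.1780
0.270 n48 x 0.4164 (0.0009) y 0.1637..0.1954 mid 0.1795
0.280 n84 x 0.4164 (0.0032) y 0.1539..0.2019 mid 0.1779
0.290 n96 x 0.4160 (0.0043) y 0.1535..0.2027 mid 0.1781
```

View pics/s2c.png

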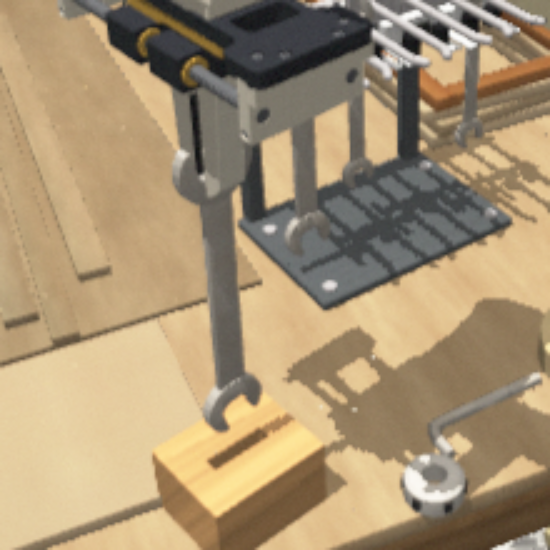

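The spanner is out of the slot, with its small end at crop (232,405) above the block. It is held centrally and its tilt matches the tool's. Next I'll carry it to a point in front of the fork.

```bash
python3 - <<'E'
from plan import *
np.set_printoptions(suppress=True,precision=3)
for w,y in(((.44,.03,.45),-3.5),((.4718,-.1206,.425),-7.3)):
    dp,rv=to(w,[180,0,y]);print(dp,rv); dp=dp.round(1);rv=rv.round(3);print(did(dp,rv))
E
```

```text
[ 2.554 14.771  0.879] [-0.001 -0.031  0.061]
(array([0.441, 0.03 , 0.45 ]), array([180.  ,   0.  ,  -3.49]))
[ 4.043 14.812  2.481] [0.    0.    0.066]
(array([ 0.471, -0.12 ,  0.425]), array([180.  ,   0.  ,  -7.28]))
```

step_arm(fingers=[0.4, 0.4, 0.4, 0.4, 0.4], dp=[[0.4, 2.0, 0.1], [1.0, 5.0, 0.3], [1.6, 8.5, 0.5], [2.1, 12.0, 0.7], [2.6, 14.8, 0.9]], delta_rot=[[0, -0.006, 0.012], [0, -0.012, 0.024], [0, -0.019, 0.037], [-0.001, -0.025, 0.049], [-0.001, -0.031, 0.061]])

```text
t: 4.83
tool_pos: [0.4403, 0.0277, 0.4497]
ee_rot: [180.0, 0.0, -3.5]
force: [0.9, 0.3, -1.2]
opening: 0.0075
```

step_arm(fingers=[0.4, 0.4, 0.4, 0.4, 0.4], dp=[[0.9, 3.3, 0.5], [1.8, 6.6, 1.1], [2.7, 10.0, 1.7], [3.5, 13.0, 2.2], [4.0, 14.8, 2.5]], delta_rot=[[0, 0, 0.013], [0, 0, 0.026], [0, 0, 0.04], [0, 0, 0.053], [0, 0, 0.066]])

```text
t: 5.25
tool_pos: [0.4715, -0.1237, 0.424]
ee_rot: [179.9, 0.0, -7.4]
force: [0.3, 0.6, -1.9]
opening: 0.0074
```

step_arm(fingers=[0.4, 0.4, 0.4, 0.4, 0.4], dp=[[0, 0, 0], [0, 0, 0], [0, 0, 0], [0, 0, 0], [0, 0, 0]], delta_rot=[[0, 0, 0], [0, 0, 0], [0, 0, 0], [0, 0, 0], [0, 0, 0]])

```text
t: 5.67
tool_pos: [0.4711, -0.1195, 0.4249]
ee_rot: [-180.0, -0.0, -7.2]
force: [0.1, -0.1, -1.4]
opening: 0.0073
```

```bash
python3 - <<'E'
from h import *
o=telemetry.observe();print(o)
im,d=snap('scene','scene3');cv2.imwrite('pics/s3c.png',cv2.resize(im[60:300,230:470],None,fx=2.5,fy=2.5,interpolation=2)[:,:,::-1])
im,d=snap('top','top3');cv2.imwrite('pics/t3c.png',cv2.resize(im[110:290,250:490],None,fx=3,fy=3,interpolation=2)[:,:,::-1])
E
```

```text
{'t': 5.6667, 'qpos': array([-2.74143162e+01,  7.37266216e+00,  9.44212860e+01,  1.03772338e-02,
        7.81797901e+01, -2.02309785e+01]), 'joint_velocities': array([ 0.08498131, -0.09568885, -0.09115412, -0.13198643, -0.17723938,
        0.01422502]), 'effort': array([-2.61475928e-01, -3.67921937e+01, -2.92384225e+01,  5.35609585e-02,
        3.61014507e-02,  3.27266367e-03]), 'tool_pos': array([ 0.47114497, -0.11951474,  0.42494492]), 'ee_rot': array([-1.79999550e+02, -2.81541193e-02, -7.18546113e+00]), 'force': array([ 0.06366551, -0.07278662, -1.36407259]), 'wrist_torque': array([-0.05022967, -0.07939944, -0.03392755]), 'opening': 0.00732995584416066}
```

View pics/s3c.png

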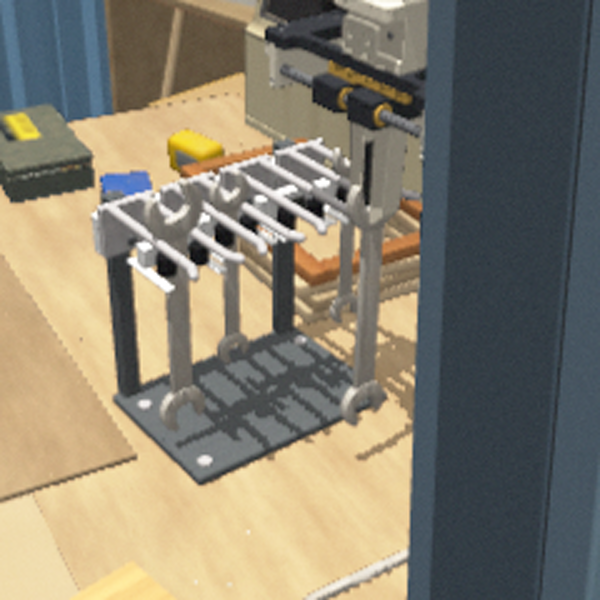

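View pics/t3c.png

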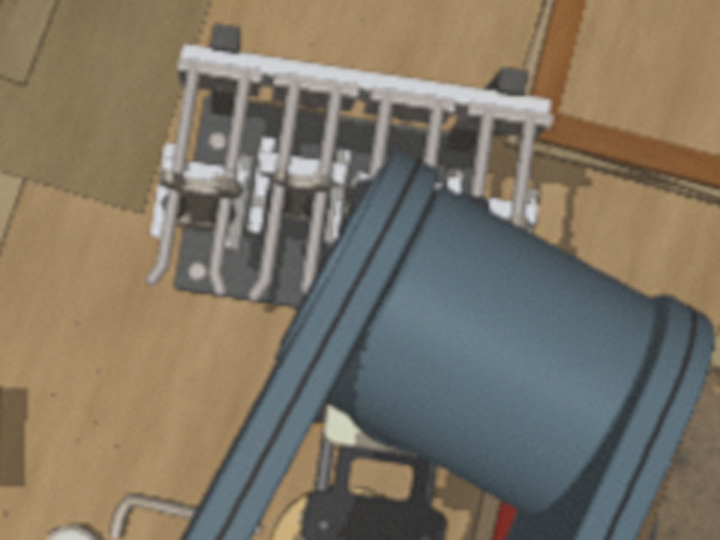

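The top view is blocked by the arm. In the scene view the spanner is visible in front of the rack: shaft at crop (368,300), small head at (362,400). I'll measure shaft against prongs in that same view.

```bash
python3 - <<'E'
from h import *
a=np.deg2rad(-7.3);R=np.array([[np.cos(a),np.sin(a)],[-np.sin(a),np.cos(a)]])
def loc(P): 
    return np.concatenate([P[...,:2]@R.T,P[...,2:]],-1)
print('tcp',R@np.array([.4711,-.1195]), 'fork mid(top)',R@np.array([.5675,-.1329]))
# prongs, scene view: top ridge
for tag,n in(('scene0','scene'),('top0','top')):
    im,d=load(tag);L=loc(pts(n,d)).reshape(-1,3);ok=d.ravel()>0
    m=ok&(L[:,2]>.2165)&(L[:,2]<.2225)
    for x0 in(.515,.53,.54,.55,.56,.61,.62,.63):
        k=m&(L[:,0]>x0)&(L[:,0]<x0+.01)&(L[:,1]>-.09)&(L[:,1]<-.03)
        y=L[k,1];lo=y[y<-.059];hi=y[y>-.059]
        print(tag,x0,[ (len(v),v.mean().round(4),v.min().round(4),v.max().round(4)) for v in(lo,hi) if len(v)])
im,d=load('scene3');L=loc(pts('scene',d)).reshape(-1,3);ok=d.ravel()>0
for zz in np.arange(.05,.27,.015):
    k=ok&(abs(L[:,2]-zz)<.005)&(abs(L[:,0]-.482)<.015)&(abs(L[:,1]+.06)<.04)
    if k.sum():
        p=L[k];print('%.3f n%d x %.4f y %.4f..%.4f mid %.4f'%(zz,k.sum(),np.median(p[:,0]),*np.percentile(p[:,1],[2,98]),np.percentile(p[:,1],[2,98]).mean()))
E
```

```text
tcp [ 0.48246569 -0.05867125] fork mid(top) [ 0.57978698 -0.05971361]
scene0 0.515 [(13, np.float64(-0.0806), np.float64(-0.0866), np.float64(-0.0773)), (13, np.float64(-0.0414), np.float64(-0.045), np.float64(-0.0389))]
scene0 0.53 [(12, np.float64(-0.0768), np.float64(-0.0805), np.float64(-0.0746)), (12, np.float64(-0.0441), np.float64(-0.0468), np.float64(-0.0419))]
scene0 0.54 [(11, np.float64(-0.0767), np.float64(-0.0807), np.float64(-0.0741)), (15, np.float64(-0.0447), np.float64(-0.0491), np.float64(-0.0421))]
scene0 0.55 [(13, np.float64(-0.0761), np.float64(-0.0794), np.float64(-0.0737)), (10, np.float64(-0.0442), np.float64(-0.0469), np.float64(-0.0409))]
scene0 0.56 [(9, np.float64(-0.0759), np.float64(-0.0784), np.float64(-0.0741)), (11, np.float64(-0.0446), np.float64(-0.0488), np.float64(-0.0422))]
scene0 0.61 [(10, np.float64(-0.0769), np.float64(-0.0801), np.float64(-0.0742)), (12, np.float64(-0.044), np.float64(-0.0472), np.float64(-0.0412))]
scene0 0.62 [(10, np.float64(-0.0768), np.float64(-0.0798), np.float64(-0.0745)), (6, np.float64(-0.0457), np.float64(-0.0472)
[... 1411 characters left out ...]

0.065 n46 x 0.4796 y -0.0790..-0.0369 mid -0.0580
0.080 n56 x 0.4794 y -0.0739..-0.0403 mid -0.0571
0.095 n33 x 0.4806 y -0.0677..-0.0487 mid -0.0582
0.110 n37 x 0.4802 y -0.0689..-0.0490 mid -0.0589
0.125 n36 x 0.4800 y -0.0678..-0.0485 mid -0.0581
0.140 n39 x 0.4802 y -0.0661..-0.0479 mid -0.0570
0.155 n38 x 0.4799 y -0.0678..-0.0485 mid -0.0581
0.170 n34 x 0.4802 y -0.0670..-0.0484 mid -0.0577
0.185 n44 x 0.4800 y -0.0685..-0.0481 mid -0.0583
0.200 n42 x 0.4799 y -0.0684..-0.0482 mid -0.0583
0.215 n42 x 0.4803 y -0.0686..-0.0490 mid -0.0588
0.230 n42 x 0.4796 y -0.0689..-0.0451 mid -0.0570
0.245 n61 x 0.4786 y -0.0672..-0.0344 mid -0.0508
0.260 n72 x 0.4792 y -0.0563..-0.0331 mid -0.0447
```

The scene view shows the shaft about 2 mm off the fork's middle. The top-view fork measurement against the TCP gives about 1 mm in the same direction. I'll shift 1.8 mm and enter between the flared tips.

step_arm(fingers=[0.4, 0.4, 0.4, 0.4, 0.4], dp=[[0.5, 0.18, 0.3], [1.4, 0.18, 0.7], [2.5, 0.18, 1.0], [3.5, 0.18, 1.0], [4.2, 0.18, 1.0]], delta_rot=[[0, 0, 0], [0, 0, 0], [0, 0, 0], [0, 0, 0], [0, 0, 0]])

```text
t: 6.18
tool_pos: [0.5143, -0.128, 0.414]
ee_rot: [-180.0, 0.0, -7.3]
force: [-0.4, -0.2, -1.7]
opening: 0.0074
```

step_arm(fingers=[0.4, 0.4, 0.4, 0.4, 0.4], dp=[[0, 0, 0], [0, 0, 0], [0, 0, 0], [0, 0, 0], [0, 0, 0]], delta_rot=[[0, 0, 0], [0, 0, 0], [0, 0, 0], [0, 0, 0], [0, 0, 0]])

```text
t: 6.6
tool_pos: [0.5124, -0.1277, 0.4147]
ee_rot: [180.0, -0.0, -7.3]
force: [-0.5, -0.2, -2.1]
opening: 0.0075
```

```bash
python3 - <<'E'
from h import *
from plan import did
print(did([4.2,.18,1],[0,0,0]),telemetry.observe()['force'],telemetry.observe()['wrist_torque'])
a=np.deg2rad(-7.3);R=np.array([[np.cos(a),np.sin(a)],[-np.sin(a),np.cos(a)]])
im,d=snap('scene','scene4');cv2.imwrite('pics/s4c.png',cv2.resize(im[60:260,260:440],None,fx=3,fy=3,interpolation=2)[:,:,::-1])
P=pts('scene',d);L=np.concatenate([P[...,:2]@R.T,P[...,2:]],-1).reshape(-1,3);ok=d.ravel()>0
for zz in np.arange(.05,.27,.015):
    k=ok&(abs(L[:,2]-zz)<.005)&(abs(L[:,0]-.523)<.01)&(abs(L[:,1]+.06)<.04)
    if k.sum():
        p=L[k];print('%.3f n%d x %.4f y %.4f..%.4f mid %.4f'%(zz,k.sum(),np.median(p[:,0]),*np.percentile(p[:,1],[2,98]),np.percentile(p[:,1],[2,98]).mean()))
E
```

```text
(array([ 0.5128, -0.1276,  0.4148]), array([180.  ,   0.  ,  -7.28])) [-0.52042516 -0.20071938 -2.0601633 ] [-0.01941935 -0.07259269  0.00386434]
0.050 n32 x 0.5211 y -0.0829..-0.0410 mid -0.0619
0.065 n62 x 0.5211 y -0.0808..-0.0422 mid -0.0615
0.080 n30 x 0.5218 y -0.0701..-0.0506 mid -0.0603
0.095 n26 x 0.5220 y -0.0697..-0.0513 mid -0.0605
0.110 n34 x 0.5218 y -0.0719..-0.0515 mid -0.0617
0.125 n36 x 0.5220 y -0.0711..-0.0515 mid -0.0613
0.140 n35 x 0.5220 y -0.0698..-0.0509 mid -0.0603
0.155 n35 x 0.5213 y -0.0707..-0.0519 mid -0.0613
0.170 n40 x 0.5221 y -0.0711..-0.0515 mid -0.0613
0.185 n36 x 0.5217 y -0.0705..-0.0504 mid -0.0604
0.200 n37 x 0.5221 y -0.0703..-0.0506 mid -0.0605
0.215 n76 x 0.5214 y -0.0827..-0.0214 mid -0.0520
0.230 n41 x 0.5203 y -0.0721..-0.0411 mid -0.0566
0.245 n63 x 0.5211 y -0.0874..-0.0366 mid -0.0620
0.260 n43 x 0.5276 y -0.0591..-0.0397 mid -0.0494
```

View pics/s4c.png

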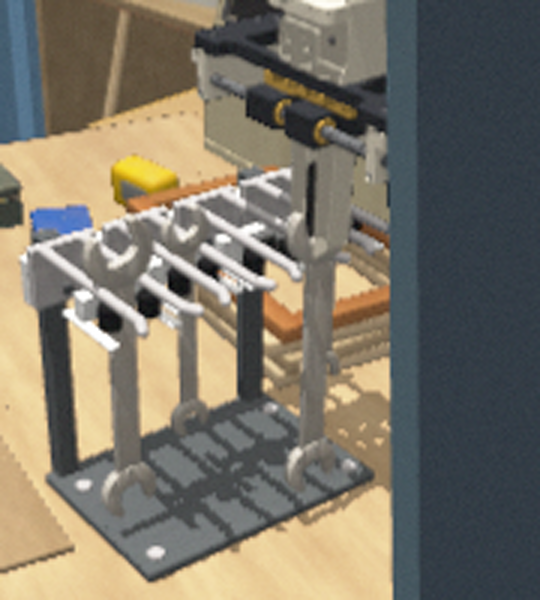

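The shaft middle now matches the fork middle to within about 0.5 mm (scene −0.0609, fork −0.060 to −0.061). I'll advance in small steps and watch the force along the fork.

step_arm(fingers=[0.4, 0.4, 0.4, 0.4, 0.4], dp=[[0.1, -0.03, 0.1], [0.3, -0.03, 0.2], [0.5, -0.03, 0.2], [0.7, -0.03, 0.2], [0.9, -0.03, 0.2]], delta_rot=[[0, 0, 0], [0, 0, 0], [0, 0, 0], [0, 0, 0], [0, 0, 0]])

```text
t: 7.07
tool_pos: [0.5219, -0.1286, 0.4125]
ee_rot: [180.0, -0.0, -7.3]
force: [0.6, 0.6, -1.3]
opening: 0.0075
```

step_arm(fingers=[0.4, 0.4, 0.4, 0.4, 0.4], dp=[[0.1, 0, 0], [0.2, 0, 0], [0.3, 0, 0], [0.4, 0, 0], [0.5, 0, 0]], delta_rot=[[0, 0, 0], [0, 0, 0], [0, 0, 0], [0, 0, 0], [0, 0, 0]])

```text
t: 7.48
tool_pos: [0.5267, -0.1292, 0.4126]
ee_rot: [180.0, 0.0, -7.3]
force: [0.2, -0.3, -1.5]
opening: 0.0074
```

step_arm(fingers=[0.4, 0.4, 0.4, 0.4, 0.4], dp=[[0.1, 0, 0], [0.2, 0, 0], [0.3, 0, 0], [0.4, 0, 0], [0.5, 0, 0]], delta_rot=[[0, 0, 0], [0, 0, 0], [0, 0, 0], [0, 0, 0], [0, 0, 0]])

```text
t: 7.9
tool_pos: [0.5317, -0.1299, 0.4126]
ee_rot: [180.0, -0.0, -7.3]
force: [-0.1, 0.1, -0.9]
opening: 0.0073
```

step_arm(fingers=[0.4, 0.4, 0.4, 0.4, 0.4], dp=[[0.1, 0, 0], [0.2, 0, 0], [0.3, 0, 0], [0.4, 0, 0], [0.5, 0, 0]], delta_rot=[[0, 0, 0], [0, 0, 0], [0, 0, 0], [0, 0, 0], [0, 0, 0]])

```text
t: 8.32
tool_pos: [0.5367, -0.1305, 0.4126]
ee_rot: [180.0, -0.0, -7.3]
force: [0.1, 0.3, -1.2]
opening: 0.0074
```

step_arm(fingers=[0.4, 0.4, 0.4, 0.4, 0.4], dp=[[0.1, 0, 0], [0.2, 0, 0], [0.3, 0, 0], [0.4, 0, 0], [0.5, 0, 0]], delta_rot=[[0, 0, 0], [0, 0, 0], [0, 0, 0], [0, 0, 0], [0, 0, 0]])

```text
t: 8.73
tool_pos: [0.5416, -0.1311, 0.4126]
ee_rot: [180.0, 0.0, -7.3]
force: [-0.4, -0.1, -1.8]
opening: 0.0073
```

step_arm(fingers=[0.4, 0.4, 0.4, 0.4, 0.4], dp=[[0.1, 0, 0], [0.2, 0, 0], [0.3, 0, 0], [0.4, 0, 0], [0.5, 0, 0]], delta_rot=[[0, 0, 0], [0, 0, 0], [0, 0, 0], [0, 0, 0], [0, 0, 0]])

```text
t: 9.15
tool_pos: [0.5466, -0.1317, 0.4125]
ee_rot: [180.0, 0.0, -7.3]
force: [0.0, 0.7, -1.6]
opening: 0.0071
```

step_arm(fingers=[0.4, 0.4, 0.4, 0.4, 0.4], dp=[[0.1, 0, 0], [0.2, 0, 0], [0.3, 0, 0], [0.4, 0, 0], [0.5, 0, 0]], delta_rot=[[0, 0, 0], [0, 0, 0], [0, 0, 0], [0, 0, 0], [0, 0, 0]])

```text
t: 9.57
tool_pos: [0.5515, -0.1324, 0.4126]
ee_rot: [180.0, 0.0, -7.3]
force: [0.9, 0.6, -1.6]
opening: 0.0075
```

step_arm(fingers=[0.4, 0.4, 0.4, 0.4, 0.4], dp=[[0.1, 0, 0], [0.2, 0, 0], [0.3, 0, 0], [0.4, 0, 0], [0.5, 0, 0]], delta_rot=[[0, 0, 0], [0, 0, 0], [0, 0, 0], [0, 0, 0], [0, 0, 0]])

```text
t: 9.98
tool_pos: [0.5557, -0.1332, 0.4124]
ee_rot: [180.0, 0.2, -7.3]
force: [-7.1, -1.4, 1.0]
opening: 0.0074
```

step_arm(fingers=[0.4, 0.4, 0.4, 0.4, 0.4], dp=[[0.1, 0, 0], [0.2, 0, 0], [0.3, 0, 0], [0.4, 0, 0], [0.5, 0, 0]], delta_rot=[[0, 0, 0], [0, 0, 0], [0, 0, 0], [0, 0, 0], [0, 0, 0]])

```text
t: 10.4
tool_pos: [0.5611, -0.1337, 0.4125]
ee_rot: [180.0, 0.0, -7.3]
force: [-1.3, -1.0, -2.2]
opening: 0.0075
```

Contact peaked near 7 N at fork depth 0.568 and is now down to 1.3 N, so the shaft is between the rollers. I'll go on more finely.

step_arm(fingers=[0.4, 0.4, 0.4, 0.4, 0.4], dp=[[0.1, 0, 0], [0.2, 0, 0], [0.3, 0, 0], [0.4, 0, 0], [0.4, 0, 0]], delta_rot=[[0, 0, 0], [0, 0, 0], [0, 0, 0], [0, 0, 0], [0, 0, 0]])

```text
t: 10.82
tool_pos: [0.5658, -0.1342, 0.4126]
ee_rot: [180.0, -0.1, -7.3]
force: [0.2, -0.8, -2.0]
opening: 0.0076
```

step_arm(fingers=[0.4, 0.4, 0.4, 0.4, 0.4], dp=[[0.1, 0, 0], [0.2, 0, 0], [0.2, 0, 0], [0.2, 0, 0], [0.2, 0, 0]], delta_rot=[[0, 0, 0], [0, 0, 0], [0, 0, 0], [0, 0, 0], [0, 0, 0]])

```text
t: 11.23
tool_pos: [0.568, -0.1345, 0.4128]
ee_rot: [180.0, -0.1, -7.3]
force: [4.7, -2.2, -4.3]
opening: 0.0074
```

step_arm(fingers=[0.4, 0.4, 0.4, 0.4, 0.4], dp=[[0.05, 0, 0], [0.1, 0, 0], [0.15, 0, 0], [0.2, 0, 0], [0.2, 0, 0]], delta_rot=[[0, 0, 0], [0, 0, 0], [0, 0, 0], [0, 0, 0], [0, 0, 0]])

```text
t: 11.65
tool_pos: [0.5696, -0.1347, 0.4127]
ee_rot: [180.0, -0.1, -7.3]
force: [4.6, -2.1, -3.7]
opening: 0.0075
```

step_arm(fingers=[0.4, 0.4, 0.4, 0.4, 0.4], dp=[[0.05, 0, 0], [0.1, 0, 0], [0.1, 0, 0], [0.1, 0, 0], [0.1, 0, 0]], delta_rot=[[0, 0, 0], [0, 0, 0], [0, 0, 0], [0, 0, 0], [0, 0, 0]])

```text
t: 12.07
tool_pos: [0.5704, -0.1349, 0.4127]
ee_rot: [180.0, -0.0, -7.3]
force: [5.3, -2.8, -4.1]
opening: 0.0071
```

step_arm(fingers=[0.4, 0.4, 0.4, 0.4, 0.4], dp=[[0.05, 0, 0], [0.1, 0, 0], [0.15, 0, 0], [0.15, 0, 0], [0.15, 0, 0]], delta_rot=[[0, 0, 0], [0, 0, 0], [0, 0, 0], [0, 0, 0], [0, 0, 0]])

```text
t: 12.48
tool_pos: [0.5716, -0.1351, 0.4127]
ee_rot: [180.0, 0.0, -7.3]
force: [2.6, -2.9, -2.3]
opening: 0.0074
```

step_arm(fingers=[0.4, 0.4, 0.4, 0.4, 0.4], dp=[[0.05, 0, 0], [0.1, 0, 0], [0.1, 0, 0], [0.1, 0, 0], [0.1, 0, 0]], delta_rot=[[0, 0, 0], [0, 0, 0], [0, 0, 0], [0, 0, 0], [0, 0, 0]])

```text
t: 12.9
tool_pos: [0.5726, -0.135, 0.4125]
ee_rot: [-180.0, 0.0, -7.3]
force: [0.8, -1.3, -1.3]
opening: 0.0073
```

The roller force has fallen from a 5 N inward pull to about 1 N, so the shaft is near rest against the pad. Now I'll lower the head onto the prongs.

step_arm(fingers=[0.4, 0.4, 0.4, 0.4, 0.4], dp=[[0.02, 0, 0.03], [0.04, 0, 0.06], [0.04, 0, 0.1], [0.04, 0, 0.13], [0.04, 0, 0.15]], delta_rot=[[0, 0, 0], [0, 0, 0], [0, 0, 0], [0, 0, 0], [0, 0, 0]])

```text
t: 13.32
tool_pos: [0.5731, -0.1349, 0.4112]
ee_rot: [-180.0, 0.0, -7.3]
force: [-1.4, 0.2, 1.5]
opening: 0.0077
```

step_arm(fingers=[0.4, 0.4, 0.4, 0.4, 0.4], dp=[[0, 0, 0.03], [0, 0, 0.05], [0, 0, 0.06], [0, 0, 0.06], [0, 0, 0.06]], delta_rot=[[0, 0, 0], [0, 0, 0], [0, 0, 0], [0, 0, 0], [0, 0, 0]])

```text
t: 13.73
tool_pos: [0.5731, -0.135, 0.4109]
ee_rot: [-180.0, -0.0, -7.3]
force: [-3.0, -0.1, 5.2]
opening: 0.0076
```

The head is seated: +5 N vertical at TCP z 0.411 against an expected 0.4105, with a light press on the pad. I'll ease the grip and then release.

step_arm(fingers=[0.4, 0.4, 0.4, 0.4, 0.4], dp=[[0, 0, 0], [0, 0, 0], [0, 0, 0], [0, 0, 0], [0, 0, 0]], delta_rot=[[0, 0, 0], [0, 0, 0], [0, 0, 0], [0, 0, 0], [0, 0, 0]], grip_force=4)

```text
t: 14.15
tool_pos: [0.5733, -0.1353, 0.4104]
ee_rot: [180.0, -0.0, -7.3]
force: [-0.5, -2.0, 1.9]
opening: 0.0078
```

step_arm(fingers=[1.0, 1.4, 1.8, 2.4, 3.0], dp=[[0, 0, 0], [0, 0, 0], [0, 0, 0], [0, 0, 0], [0, 0, 0]], delta_rot=[[0, 0, 0], [0, 0, 0], [0, 0, 0], [0, 0, 0], [0, 0, 0]])

```text
t: 14.57
tool_pos: [0.5732, -0.1351, 0.4102]
ee_rot: [-180.0, 0.0, -7.3]
force: [0.0, -0.2, -0.2]
opening: 0.0265
```

```bash
python3 - <<'E'
from h import *
o=telemetry.observe();print(o['force'],o['tool_pos'],o['opening'])
a=np.deg2rad(-7.3);R=np.array([[np.cos(a),np.sin(a)],[-np.sin(a),np.cos(a)]])
im,d=snap('scene','scene5');cv2.imwrite('pics/s5c.png',cv2.resize(im[60:260,260:440],None,fx=3,fy=3,interpolation=2)[:,:,::-1])
P=pts('scene',d);L=np.concatenate([P[...,:2]@R.T,P[...,2:]],-1).reshape(-1,3);ok=d.ravel()>0
for zz in np.arange(.02,.27,.015):
    k=ok&(abs(L[:,2]-zz)<.005)&(abs(L[:,0]-.583)<.01)&(abs(L[:,1]+.06)<.03)
    if k.sum():
        p=L[k];print('%.3f n%d x %.4f y %.4f..%.4f mid %.4f'%(zz,k.sum(),np.median(p[:,0]),*np.percentile(p[:,1],[2,98]),np.percentile(p[:,1],[2,98]).mean()))
E
```

```text
[ 0.03255364 -0.21163705 -0.24536535] [ 0.5731695 -0.135055   0.4102277] 0.026527694359266236
0.035 n9 x 0.5799 y -0.0688..-0.0389 mid -0.0539
0.050 n43 x 0.5806 y -0.0761..-0.0349 mid -0.0555
0.065 n56 x 0.5803 y -0.0721..-0.0378 mid -0.0549
0.080 n27 x 0.5811 y -0.0646..-0.0470 mid -0.0558
0.095 n35 x 0.5821 y -0.0684..-0.0473 mid -0.0578
0.110 n32 x 0.5817 y -0.0659..-0.0469 mid -0.0564
0.125 n31 x 0.5818 y -0.0661..-0.0483 mid -0.0572
0.140 n33 x 0.5823 y -0.0661..-0.0489 mid -0.0575
0.155 n36 x 0.5826 y -0.0694..-0.0481 mid -0.0588
0.170 n31 x 0.5821 y -0.0677..-0.0495 mid -0.0586
0.185 n9 x 0.5830 y -0.0687..-0.0635 mid -0.0661
0.200 n9 x 0.5763 y -0.0721..-0.0398 mid -0.0559
0.215 n52 x 0.5818 y -0.0780..-0.0407 mid -0.0594
0.230 n46 x 0.5828 y -0.0629..-0.0377 mid -0.0503
0.245 n31 x 0.5833 y -0.0482..-0.0376 mid -0.0429
0.260 n2 x 0.5825 y -0.0423..-0.0404 mid -0.0414
```

View pics/s5c.png

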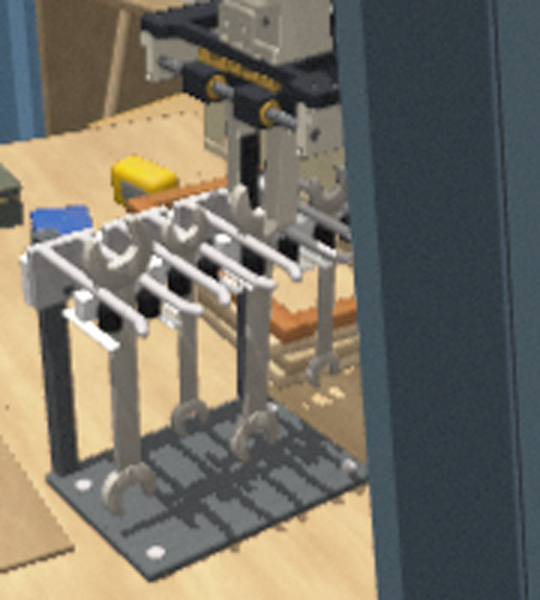

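Released. The spanner hangs in the fork with its head at crop (240,205), its small end at (255,435), and the prongs either side. I'll lift straight off and then check again.

step_arm(fingers=[3, 3, 3, 3, 3], dp=[[0, 0, -0.5], [0, 0, -1.5], [0, 0, -3.0], [0, 0, -5.0], [0, 0, -7.0]], delta_rot=[[0, 0, 0], [0, 0, 0], [0, 0, 0], [0, 0, 0], [0, 0, 0]])

```text
t: 15.03
tool_pos: [0.5731, -0.1351, 0.482]
ee_rot: [180.0, 0.0, -7.3]
force: [0.3, 0.2, 0.1]
opening: 0.0301
```

step_arm(fingers=[3, 3, 3, 3, 3], dp=[[-2, 0, -1.5], [-5, 0, -3], [-9, 0, -3], [-13, 0, -3], [-16, 0, -3]], delta_rot=[[0, 0, 0], [0, 0, 0], [0, 0, 0], [0, 0, 0], [0, 0, 0]])

```text
t: 15.45
tool_pos: [0.412, -0.114, 0.5118]
ee_rot: [179.9, -0.1, -7.3]
force: [-0.3, 0.2, 0.4]
opening: 0.0301
```

step_arm(fingers=[3, 3, 3, 3, 3], dp=[[-1.5, -3.5, 0], [-3, -7, 0], [-4.5, -10.5, 0], [-6, -14, 0], [-6, -17.5, 0]], delta_rot=[[0, 0, 0], [0, 0, 0], [0, 0, 0], [0, 0, 0], [0, 0, 0]])

```text
t: 15.87
tool_pos: [0.3745, 0.0678, 0.5122]
ee_rot: [180.0, -0.1, -7.3]
force: [1.4, 0.2, -0.8]
opening: 0.0298
```

```bash
cat > chk.py <<'E'
from h import *
import sys
tag=sys.argv[1]
o=telemetry.observe();print(o['t'],o['force'],o['tool_pos'])
a=np.deg2rad(-7.3);R=np.array([[np.cos(a),np.sin(a)],[-np.sin(a),np.cos(a)]])
im,d=snap('scene','s'+tag);cv2.imwrite(f'pics/s{tag}c.png',cv2.resize(im[60:260,260:440],None,fx=3,fy=3,interpolation=2)[:,:,::-1])
P=pts('scene',d);L=np.concatenate([P[...,:2]@R.T,P[...,2:]],-1).reshape(-1,3);ok=d.ravel()>0
for zz in np.arange(.05,.275,.01):
    k=ok&(abs(L[:,2]-zz)<.005)&(abs(L[:,0]-.583)<.01)&(abs(L[:,1]+.06)<.03)
    if k.sum():
        p=L[k];print('%.3f n%d x %.4f y %.4f..%.4f mid %.4f'%(zz,k.sum(),np.median(p[:,0]),*np.percentile(p[:,1],[2,98]),np.percentile(p[:,1],[2,98]).mean()))
im,d=snap('top','t'+tag);cv2.imwrite(f'pics/t{tag}c.png',cv2.resize(im[110:240,280:460],None,fx=4,fy=4,interpolation=2)[:,:,::-1])
for t,n in(('top0','top'),('t'+tag,'top'),('scene0','scene'),('s'+tag,'scene')):
    im,d=load(t);P=pts(n,d);L=np.concatenate([P[...,:2]@R.T,P[...,2:]],-1).reshape(-1,3);ok=d.ravel()>0
    k0=ok&(L[:,2]>.228)&(L[:,2]<.285)&(L[:,0]>.55)&(L[:,0]<.62)
    for yc in(-.12,-.06,0,.06):
        p=L[k0&(abs(L[:,1]-yc)<.028)]
        if len(p)>5:print(t,yc,len(p),p.mean(0).round(4),p.min(0).round(4),p.max(0).round(4))
E
python3 chk.py 6
```

```text
15.8667 [ 1.40719388  0.23407451 -0.82058782] [0.37451618 0.06784997 0.51218923]
0.050 n41 x 0.5802 y -0.0757..-0.0349 mid -0.0553
0.060 n53 x 0.5799 y -0.0746..-0.0359 mid -0.0552
0.070 n46 x 0.5806 y -0.0703..-0.0411 mid -0.0557
0.080 n30 x 0.5812 y -0.0644..-0.0460 mid -0.0552
0.090 n33 x 0.5820 y -0.0671..-0.0467 mid -0.0569
0.100 n36 x 0.5822 y -0.0678..-0.0475 mid -0.0577
0.110 n33 x 0.5821 y -0.0669..-0.0477 mid -0.0573
0.120 n33 x 0.5816 y -0.0670..-0.0479 mid -0.0575
0.130 n32 x 0.5822 y -0.0666..-0.0478 mid -0.0572
0.140 n32 x 0.5826 y -0.0677..-0.0480 mid -0.0579
0.150 n37 x 0.5824 y -0.0691..-0.0484 mid -0.0587
0.160 n18 x 0.5822 y -0.0615..-0.0485 mid -0.0550
0.170 n21 x 0.5830 y -0.0585..-0.0487 mid -0.0536
0.180 n2 x 0.5838 y -0.0520..-0.0497 mid -0.0508
0.190 n5 x 0.5758 y -0.0361..-0.0327 mid -0.0344
0.210 n6 x 0.5771 y -0.0587..-0.0428 mid -0.0507
0.220 n19 x 0.5814 y -0.0569..-0.0430 mid -0.0499
0.230 n21 x 0.5826 y -0.0611..-0.0488 mid -0.0550
0.240 n4 x 0.5828 y -0.0512..-0.0488 mid -0.0500
top0 -0.12 73 [ 0.5838 -0.1193  0.2383] [ 0.5808 -0.1357  0.2281] [ 0.587
[... 348 characters left out ...]
88 -0.0345  0.263 ]
t6 0 79 [ 0.5908 -0.0006  0.2381] [ 0.5877 -0.0172  0.228 ] [0.5948 0.0173 0.2501]
t6 0.06 159 [0.5777 0.0595 0.2446] [0.5741 0.0353 0.2281] [0.5828 0.0849 0.2643]
scene0 -0.12 95 [ 0.5841 -0.1219  0.2363] [ 0.5804 -0.1407  0.2281] [ 0.5903 -0.1036  0.2489]
scene0 0 98 [ 0.5911 -0.0028  0.2365] [ 0.587  -0.0203  0.228 ] [0.5968 0.0161 0.2494]
scene0 0.06 249 [0.5776 0.0578 0.2416] [0.5738 0.0322 0.2282] [0.585  0.0835 0.263 ]
s6 -0.06 20 [ 0.5834 -0.0533  0.233 ] [ 0.5804 -0.0629  0.2284] [ 0.5906 -0.0485  0.2413]
s6 0 82 [0.591  0.001  0.2363] [ 0.5869 -0.0127  0.228 ] [0.5965 0.0167 0.2502]
s6 0.06 251 [0.5772 0.058  0.2417] [0.5735 0.0327 0.2281] [0.5848 0.0833 0.2634]
```

View pics/s6c.png

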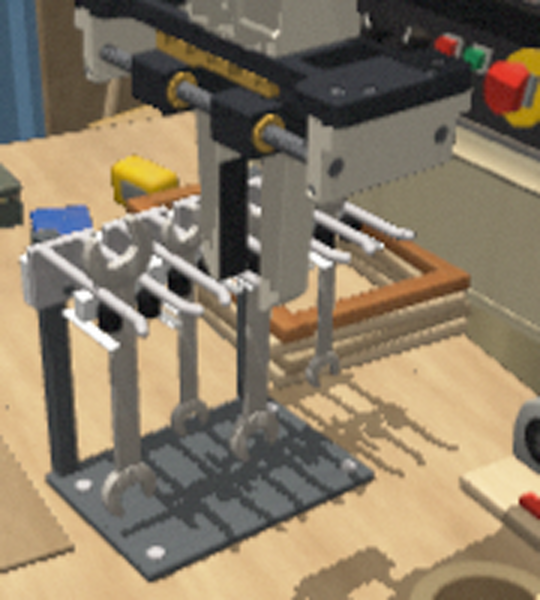

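View pics/t6c.png

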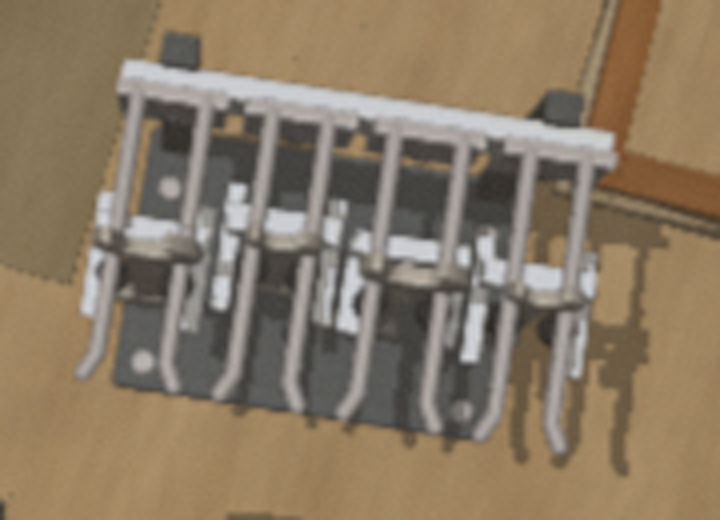

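Both views agree that the spanner is at rest:
- **Fit:** its head middle is at −0.0599 against the fork's −0.0597. Its head height matches the hanging twin (0.2439 against 0.2446).
- **Lean:** about 2°.
- **Depth:** shaft middle at 0.585, where the catch force changed sign.
- **Neighbours:** the neighbours' heads are within 0.2 mm of where they started.

The gripper is clear of everything, so I'm handing in.

```bash
python3 -c "
from plant import robot,telemetry
print(robot.job_done(),telemetry.observe()['t'])"
```

```text
the job is handed in; nothing more can be done
the job is handed in; nothing more can be done
```

I drew the large spanner straight up out of the block, hung it in the empty middle fork and handed the job in at about 16 s. The interface gives no verdict and the pad travel could not be read, so the catch result below is inferred from forces.

- **Catch:** The shaft met the rollers at about 7 N. It was then pulled inward at up to about 5 N, and that pull faded to nothing as it reached rest. I lowered the head until about 5 N showed on the prongs, then released it. Forces were only read at the end of each move. The highest reading was about 7 N, against the 25 N limit.
- **Position:** The head middle is within 1 mm of the fork's middle, and its height matches the hanging twin to within 1 mm. The shaft stayed within about 0.5 mm of where the gripper held it against the pad, so I take the pad to be pressed back about 2 mm.
- **Lean:** The spanner leans about 2° sideways, which puts its origin roughly 2–3 mm off the fork's middle; the limits are 8° and 6 mm. The lean did not change between two pictures 1.3 s apart.
- **Neighbours:** Their heads are within 0.2 mm of their starting positions in the top view.
- **Disagreement:** The two cameras differed by 1–2 mm sideways on where the fork's middle lies. I lined up mainly by the scene view.

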